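# Slide the loaded tray across the gap between two stands

### The job

Slide the black tray, with the brown pattern weight in it, off the stand it is on, straight across the narrow gap and onto the middle of the empty plywood stand, square with that stand. Slide it, do not lift it: keep it level all the way, let it not sag or catch in the gap, and keep the weight in it. Leave the tray standing there.

Things in the scene. Friction and masses are not known exactly. Their poses are not given: they have to be found in the camera images.
- tray: Black plastic tray, open on top, 150 (its x) x 188 (its y) mm over the rim and 46 mm high, about 0.25 kg; the flat underside is 114 x 142 mm, and the walls lean outward from it to the rim, with well rounded corners. Origin: centre of its underside; z up. It starts on loaded_stand, its y axis within 6 degrees of that stand's y axis, and within 18 mm of its middle.
- weight: Brown leather-covered pattern weight, a block 61 x 61 x 54 mm, about 0.35 kg, standing loose in the middle of the tray (its foot 3 mm above the tray's underside). Origin: centre of its underside.
- loaded_stand: Low plywood stand fixed to the table, carrying the tray at the start. Its flat top is 200 (its x) x 230 (its y) mm, 60 mm above the table. Origin: centre of its foot, on the table; z up.
- empty_stand: The twin of loaded_stand, same size and height (200 x 230 mm, top 60 mm above the table), fixed, bare at the start. It stands parallel to loaded_stand, beside it along their y axis (within 4 mm of in line), on its left or its right; the open gap between the two tops is 26 to 36 mm wide and runs along their x axis. Origin: centre of its foot, on the table.
Not all that is in view belongs to the job. Leave any red or yellow look-alike of the weight alone.

How it is judged:
On the way:
1. the tray bridges the gap, resting on both stands at once (contact force between tray and loaded_stand above 0.1 N and contact force between tray and empty_stand above 0.1 N), for 0.1 s.
At the end, for the whole second after the job is handed in: The tray stands flat and at rest on empty_stand, its centre within 30 mm of the stand's middle along both stand axes, its y axis within 11 degrees of the stand's, with the pattern weight upright in it (x of tray in the frame of empty_stand between -0.03 and 0.03 m and y of tray in the frame of empty_stand between -0.03 and 0.03 m and z of tray in the frame of empty_stand between 0.055 and 0.065 m and angle between the y axis of tray and the y axis of empty_stand, either way round below 0.2 rad and angle between tray's own z axis and vertical below 0.05 rad and horizontal distance between weight and tray below 0.06 m and angle between weight's own z axis and vertical below 0.2 rad and linear speed of tray below 0.01 m/s); the robot touches nothing.
It fails at once if the tray tips more than 6 degrees (it sags into the gap or is tilted up) (angle between tray's own z axis and vertical above 0.105 rad).
It fails at once if the tray is lifted more than 15 mm off the stands' tops (height (world z) of tray above 0.075 m).
It fails at once if the tray drops more than 6 mm below the stands' tops (height (world z) of tray below 0.054 m).
It fails at once if the weight leaves the tray (horizontal distance between weight and tray above 0.075 m).
It also fails if it takes over 42 s, if anything falls off the work surface, if the arm or the gripper's body presses on something with over 40 N, if the wrist force passes 120 N, or if a joint passes its speed limit or range.

### The arm

A 6-joint arm with a two-finger parallel gripper is mounted at the origin on a cart in front of the work surface, level with it; the furniture and walls round the work are solid. World frame = base frame: x ahead of the robot, y to its left, z up, the work surface at z = 0. Lengths are in m, angles in rad, forces in N, time in s.
With the tool pointing down it reaches from about 0.3 to 0.825 m from the base axis. Payload 5.4 kg.
Tool frame: the origin (TCP) lies between the finger pads; the fingertips stand 22 mm ahead of it and the grasp point (between the pads) lies 3 mm ahead of it; x points along the fingers, y is the direction in which the jaws open and shut, and the axes are right-handed (so a half turn about x gives the same grasp; the last joint's range is limited). The gripper opens to 92 mm and grips with 3 to 60 N. Pads are 20 mm wide; open, the fingers measure 128 mm over their backs; the gripper's body (75 mm by 189 mm) begins 69 mm behind the grasp point.
Start: joints at [0.94, 0.158, 1.597, -0, 1.386, -0.21], TCP at [0.235, 0.525, 0.237] pointing down, gripper open.
Joint ranges: [-2.91, 2.91], [-0.94, 2.29], [0.18, 2.7], [-1.29, 4.43], [0.17, 2.64], [-3, 3]. Speed limits (rad/s): [2.57, 2.57, 3.14, 3.14, 3.14, 3.14].

### API

Orientations are given as [roll, pitch, yaw] about the fixed x, y, z axes, in that order (R = Rz(yaw) Ry(pitch) Rx(roll)).
In Python, from rig import bot gives the robot as it stands. The module is installed in compiled form; this text tells all that it offers.
- The arm moves only by the tool apply_moves, never from a script. Its argument "motion" is one flat list of numbers, 5 for each row, row after row: the closure in counts, from 0 (fully open) to 255 (shut), then the shift along the tool's x, y, z in m, then the turn about the tool's x in degrees. A call has 1 to 10 rows; each row shifts and turns the pose as measured when the row begins, along the tool's axes as they then stand; what a row does not reach is not made up. A row lasts 1/10 s, in which the tool goes at most 50 mm and 8.59 degrees, less where a joint would pass 70% of its speed; a pose out of reach is approached as far as the arm can. A call is refused whole if a number of a shift passes 0.05 or a number of a turn 8.59, either way. A call with a gripper value outside its range is refused whole. The fingers move at their own pace and stop on an object; "force" is the grip in N (left out, the last holds). Time passes only in rows, so rows that do not move let the fingers close. It gives the time, the measured TCP pose, the force and the opening at its end, in the units of the state.
- bot.get_state(): the state, without advancing time (a new reading comes with each control period).
- bot.camera(name): name is "scene" or "top" or "wrist"; returns a dict with "color" (400x640x3 uint8, red, green, blue), "intrinsics" (3x3 intrinsics, pixels), "rvec" (rotation vector, rad) and "tvec" (3), from world to camera coordinates, as OpenCV has them; the wrist camera has in their place "hand_eye" (4x4, takes a point from camera to tool coordinates, whose origin is the TCP and whose axes are the tool frame's). Camera axes: x right, y down, z forward; pixel columns grow to the right and rows downward; lengths in m; the calibration is good to about 2 mm. A picture is of the moment at which its call begins: read the wrist's pose just before it. There is no depth.
- bot.close_job(): hands the job in, once; it reports no verdict.
The state is a dict: "time": time; "joints": joint angles; "dq": joint speeds; "tau": joint torques, N m; "position": TCP position; "orientation": TCP orientation; "ft_force": force on the tool from outside, world axes, zero at the start; "wrist_torque": the same for the moment, N m; "gripper_width": opening from 0.0 (shut) to 1.0 (fully open).
Only numpy, scipy, OpenCV 4.12 (cv2) and the standard library are available. Lean on these libraries where they do the work, as an engineer would, in place of code of your own. Each camera call takes 0.05 s, during which the arm holds its last target. There are 200 camera calls.

## Working session

There is one attempt and no reset: what is moved stays moved. The work goes in short steps, Python scripts to look and compute and a tool call to move; the robot and the scene stay as the last step left them, time stands still between calls to the robot, and variables do not carry over. Pictures are saved under pics/ and viewed, about 8 in all and at most 12, crops included, and the job is handed in when it is done.

Besides the shell and the picture viewer there is one more tool, called as name(argument=value, ...), one argument or row to a line, values as JSON. apply_moves: Moves the arm, as the interface text tells. Its arguments: {"type":"object","properties":{"motion":{"type":"array","items":{"type":"number"}},"force":{"type":"number"}},"required":["motion"]}

```bash
mkdir -p pics; cat > h.py <<'E'
import numpy as np, cv2
from rig import bot
def ray(c,uv,z):
    R=cv2.Rodrigues(np.array(c["rvec"],float))[0];t=np.array(c["tvec"],float).ravel();K=np.array(c["intrinsics"])
    o=-R.T@t;d=R.T@np.linalg.inv(K)@np.array([uv[0],uv[1],1.]);return o+d*(z-o[2])/d[2]
def proj(c,p): return cv2.projectPoints(np.array(p,float).reshape(-1,3),np.array(c["rvec"],float),np.array(c["tvec"],float),np.array(c["intrinsics"],float),None)[0][:,0]
E
python3 - <<'E'
from h import *
s=bot.get_state();print(s)
for n in("top","scene"):
    c=bot.camera(n);cv2.imwrite(f"pics/{n}0.png",c["color"][:,:,::-1]);R=cv2.Rodrigues(np.array(c["rvec"],float))[0];print(n,c["intrinsics"],-R.T@np.ravel(c["tvec"]),R[2])
E
```

```text
{'time': 0.0, 'joints': array([ 9.39902201e-01,  1.59032244e-01,  1.59819335e+00,  1.37903998e-05,
        1.38619984e+00, -2.10115153e-01]), 'dq': array([-0.00037172, -0.00132251, -0.00080822, -0.0008887 , -0.0017671 ,
        0.00074093]), 'tau': array([ 2.33284802e-03, -3.85576093e+01, -3.22109306e+01,  7.02898856e-02,
        3.76448978e-02, -1.53238720e-04]), 'position': array([0.23455049, 0.52436174, 0.2356478 ]), 'orientation': array([-1.7883053 ,  1.5689635 , -2.20908681]), 'ft_force': array([ 0.40672479, -0.35713791,  0.56231345]), 'wrist_torque': array([ 0.00325755, -0.01208585,  0.00693633]), 'gripper_width': 1.002196827967814}
top [[401.25206166   0.         316.44630384]
 [  0.         401.25206166 195.01454013]
 [  0.           0.           1.        ]] [0.45094238 0.01325641 0.92814167] [ 0.08831954  0.02476154 -0.99578438]
scene [[508.95397304   0.         314.21146302]
 [  0.         508.95397304 205.25654291]
 [  0.           0.           1.        ]] [-0.05328355 -0.57826986  0.65633564] [ 0.58554574  0.58144586 -0.56485122]
```

View pics/top0.png

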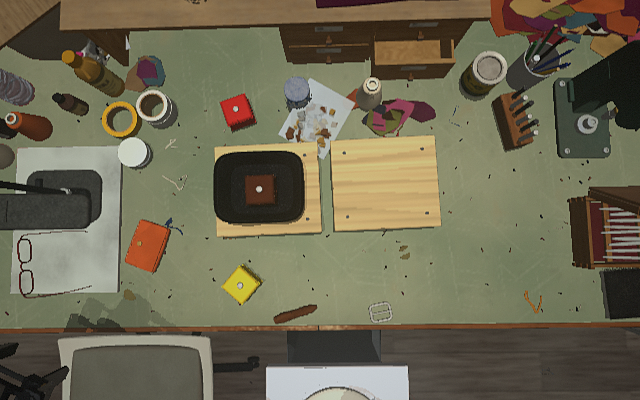

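View pics/scene0.png

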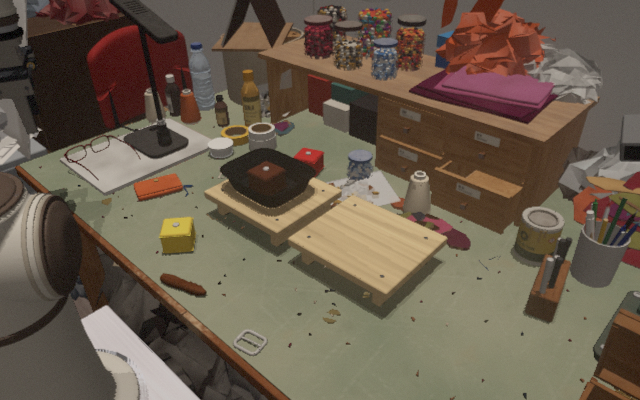

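The top view shows the tray at about (259,187) with the brown weight at (260,190), on the left (+y) stand. The empty stand is on the right at (386,184). The red block at (238,112) and the yellow one at (241,285) are the look-alikes and lie outside the tray. The brown block inside the tray is the one meant.

```bash
cat > m.py <<'E'
from h import *
def rect(c,m,z,box=None):
    k=np.zeros(m.shape,np.uint8)
    if box: x0,y0,x1,y1=box;k[y0:y1,x0:x1]=255;m=m&k
    m=cv2.morphologyEx(m,cv2.MORPH_OPEN,np.ones((3,3)))
    ct=max(cv2.findContours(m,0,2)[0],key=cv2.contourArea)
    P=np.array([ray(c,q[0],z)[:2] for q in cv2.convexHull(ct)])
    (ce,(w,h),a)=cv2.minAreaRect((P*1000).astype(np.float32))
    return np.round(ce,1),np.round((w,h),1),round(a,1)
def measure():
    c=bot.camera("top");hsv=cv2.cvtColor(c["color"],cv2.COLOR_RGB2HSV)
    wood=cv2.inRange(hsv,(10,50,120),(28,255,255));dark=cv2.inRange(hsv,(0,0,0),(180,255,62))
    print("empty",rect(c,wood,.06,(326,125,460,245)))
    print("loaded",rect(c,wood,.06,(205,125,326,245)))
    print("tray",rect(c,dark,.106,(200,135,450,238)))
    br=cv2.inRange(hsv,(0,80,30),(14,255,150));
    print("weight",rect(c,br,.117,(200,140,450,238)))
E
python3 - <<'E'
from m import *
measure()
from scipy.spatial.transform import Rotation as Ro
s=bot.get_state();print(Ro.from_euler('xyz',s["orientation"]).as_matrix().round(3),s["time"])
c=bot.camera("top");cv2.imwrite("pics/crop.png",cv2.resize(c["color"][130:245,200:460,::-1],None,fx=3,fy=3,interpolation=2))
E
```

```text
empty (array([ 552.9, -113.6]), array([200.6, 228.9]), 1.7)
loaded (array([548.5, 136.1]), array([207.9, 242.7]), 1.8)
tray (array([544.5, 154. ]), array([185.8, 147.8]), 89.1)
weight (array([537.4, 149.8]), array([60.9, 59.8]), 2.1)
[[-0.001  0.408  0.913]
 [-0.001  0.913 -0.408]
 [-1.    -0.001 -0.   ]] 0.15
```

View pics/crop.png

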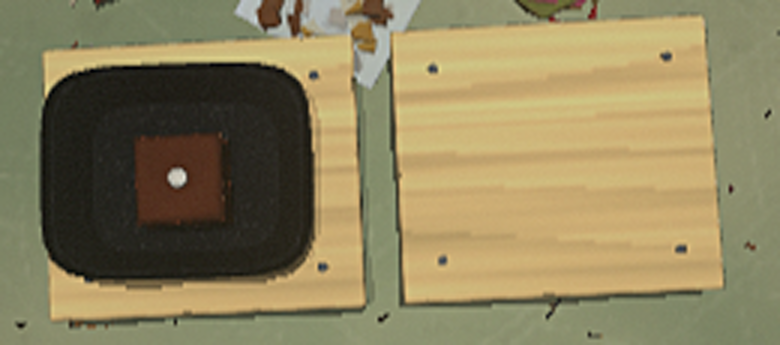

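The crop confirms the brown weight standing in the black tray. The lamp may be near the path, so I'll triangulate its head first.

```bash
python3 - <<'E'
from h import *
t=bot.camera("top");s=bot.camera("scene")
for z in(0.02,.2,.25,.3,.35,.4,.45,.5):
    print(z,ray(t,(92,210),z)[:2].round(3),ray(t,(0,210),z)[:2].round(3),proj(s,[ray(t,(92,210),z),ray(t,(5,210),z)]).round(0).tolist())
print(proj(t,[bot.get_state()["position"]]),proj(s,[bot.get_state()["position"]]))
E
```

```text
0.02 [0.508 0.553] [0.512 0.769] [[159.0, 153.0], [121.0, 130.0]]
0.2 [0.496 0.446] [0.5   0.619] [[164.0, 101.0], [129.0, 83.0]]
0.25 [0.493 0.416] [0.496 0.577] [[166.0, 83.0], [132.0, 68.0]]
0.3 [0.49  0.386] [0.493 0.536] [[168.0, 64.0], [135.0, 51.0]]
0.35 [0.487 0.357] [0.49  0.494] [[170.0, 44.0], [138.0, 32.0]]
0.4 [0.484 0.327] [0.486 0.453] [[173.0, 21.0], [142.0, 11.0]]
0.45 [0.481 0.297] [0.483 0.411] [[176.0, -4.0], [146.0, -12.0]]
0.5 [0.478 0.268] [0.48  0.369] [[178.0, -31.0], [150.0, -37.0]]
[[ 29.03655591 363.45678861]] [[ 29.83171128 112.0826072 ]]
```

apply_moves(
  motion=[116,0,0,0,8,116,0,0,0,8,116,0,0,0,8,116,0,0,0,8,116,0,0,0,8,116,0,0,0,8,116,0,0,0,8,116,0,0,0,8],
  force=20,
)

```text
time: 1.1
position: [0.2344, 0.5242, 0.2353]
orientation: [-0.627, 1.568, -2.209]
ft_force: [0.3, -0.5, 0.2]
gripper_width: 0.542
```

apply_moves(
  motion=[116,0,0,0.045,0,116,0,0,0.045,0,116,0,0,0.045,0,116,0,0,0.045,0,116,0,0,0.045,0,116,0,0,0,0],
)

```text
time: 1.7
position: [0.2302, 0.2921, 0.2324]
orientation: [-0.434, 1.565, -2.017]
ft_force: [0.5, 0.4, 0.1]
gripper_width: 0.546
```

```bash
cat > st.py <<'E'
from h import *
from scipy.spatial.transform import Rotation as Ro
def st(tx,ty,tz,ang=1.7):
    s=bot.get_state();R=Ro.from_euler('xyz',s["orientation"]).as_matrix()
    print(s["time"],s["position"].round(4),"yt ang",np.degrees(np.arctan2(R[1,1],R[0,1])).round(2),"xt",R[:,0].round(3),"F",s["ft_force"].round(1),"w",s["gripper_width"],"j",s["joints"].round(2))
    print("tool shift",(R.T@(np.array([tx,ty,tz])-s["position"])).round(4))
E
python3 -c "
from st import *
st(.5415,.275,.2356)"
```

```text
1.7 [0.2302 0.2921 0.2324] yt ang -0.72 xt [-0.003 -0.006 -1.   ] F [0.5 0.4 0.1] w 0.5464661398152503 j [ 0.58 -0.41  2.12 -0.    1.44  0.59]
tool shift [-0.0039  0.3115  0.0132]
```

apply_moves(
  motion=[116,0,0.045,0.002,-2.4,116,0,0.045,0.002,0,116,0,0.045,0.002,0,116,0,0.045,0.002,0,116,0,0.045,0.002,0,116,0,0.045,0.002,0,116,0,0.03,0,0,116,0,0,0,0],
)

```text
time: 2.5
position: [0.5436, 0.2903, 0.2311]
orientation: [1.848, 1.568, 0.309]
ft_force: [-1.8, -0.1, 0.3]
gripper_width: 0.548
```

```bash
python3 -c "
from st import *
st(.5415,.277,.1)
for n in ('top','scene'):
    c=bot.camera(n);cv2.imwrite(f'pics/{n}1.png',c['color'][:,:,::-1])
"
```

```text
2.5 [0.5436 0.2903 0.2311] yt ang 1.82 xt [ 0.002  0.001 -1.   ] F [-1.8 -0.1  0.3] w 0.5478771856497036 j [0.29 0.27 1.48 0.   1.39 0.26]
tool shift [ 0.131  -0.0028  0.0133]
```

View pics/scene1.png

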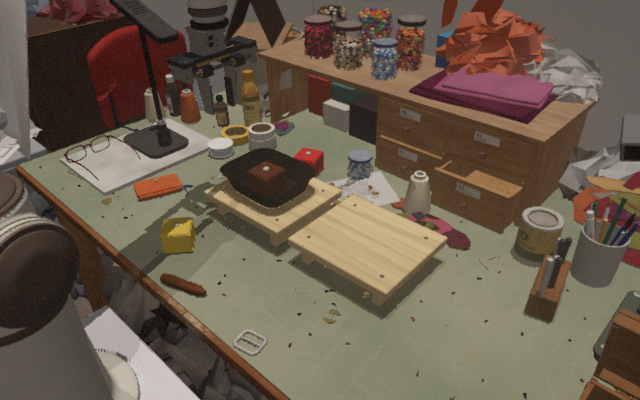

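The gripper at about (210,60) hangs behind the tray and clear of the lamp at (150,20). I'll descend behind the tray's +y rim.

apply_moves(
  motion=[116,0.03,-0.003,0.002,0,116,0.035,0,0.003,0,116,0.035,0,0.002,0,116,0.025,0,0.002,0,116,0,0,0,0],
)

```text
time: 3.1
position: [0.5326, 0.2859, 0.1058]
orientation: [2.254, 1.566, 0.723]
ft_force: [-0.8, 0.0, -0.0]
gripper_width: 0.545
```

```bash
python3 -c "
from st import *
st(.5415,.26,.1)
c=bot.camera('scene');cv2.imwrite('pics/s2.png',cv2.resize(c['color'][60:300,150:470,::-1],None,fx=2,fy=2))
"
```

```text
3.1 [0.5326 0.2859 0.1058] yt ang 2.26 xt [ 0.004  0.003 -1.   ] F [-0.8  0.  -0. ] w 0.5448922126808033 j [0.29 0.36 1.63 0.   1.15 0.25]
tool shift [0.0057 0.0079 0.0262]
```

View pics/s2.png

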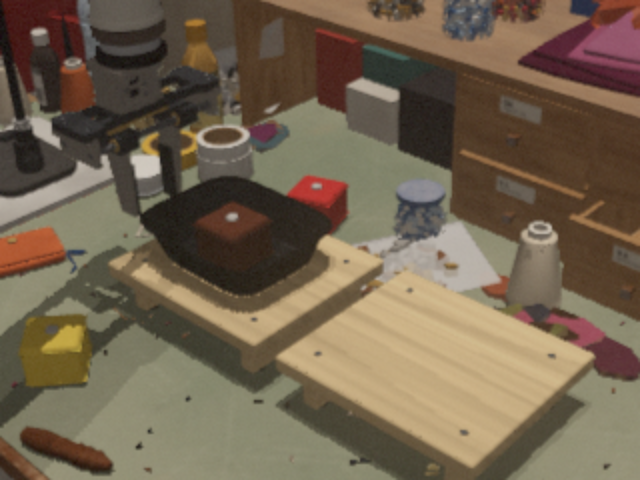

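The fingers at about (150,180) stand behind the tray's +y rim and clear of it. Next I'll align x and approach gently.

apply_moves(
  motion=[116,0.007,0.009,0,-0.5,116,0,0.002,0.005,0,116,0,0,0.006,0,116,0,0,0.006,0,116,0,0,0.006,0,116,0,0,0.006,0],
)

```text
time: 3.75
position: [0.5508, 0.2586, 0.1084]
orientation: [1.95, 1.55, 0.43]
ft_force: [0.1, 2.1, -1.2]
gripper_width: 0.544
```

```bash
python3 -c "
from st import *
st(.549,-.01,.1)
"
```

```text
3.75 [0.5508 0.2586 0.1084] yt ang 2.92 xt [ 0.019  0.008 -1.   ] F [ 0.1  2.1 -1.2] w 0.5443358350716752 j [0.24 0.35 1.63 0.   1.14 0.19]
tool shift [ 0.0061 -0.0156  0.2682]
```

apply_moves(
  motion=[116,0.004,-0.009,-0.006,0.8,116,0,0,0,0,116,0,0,0,0],
)

```text
time: 4.05
position: [0.5408, 0.2635, 0.1042]
orientation: [1.961, 1.55, 0.424]
ft_force: [0.2, -0.1, -0.4]
gripper_width: 0.544
```

```bash
python3 -c "
from st import *
from m import measure
st(.549,-.01,.1)
measure()
"
```

```text
4.05 [0.5408 0.2635 0.1042] yt ang 1.96 xt [ 0.019  0.008 -1.   ] F [ 0.2 -0.1 -0.4] w 0.544210037489385 j [0.25 0.34 1.65 0.   1.13 0.21]
tool shift [ 0.0021 -0.0012  0.2736]
empty (array([ 552.9, -113.6]), array([200.6, 229. ]), 1.7)
loaded (array([545.3, 132. ]), array([207.4, 244.3]), 3.7)
tray (array([544.8, 167.8]), array([217.5, 147.9]), 89.1)
weight (array([537.7, 147.1]), array([61.5, 60.5]), 2.4)
```

apply_moves(
  motion=[116,0.002,0,0.006,0,116,0,0,0.008,0,116,0,0,0.01,0,116,0,0,0.01,0,116,0,0,0.01,0,116,0,0,0.01,0,116,0,0,0.01,0],
)

```text
time: 4.8
position: [0.5431, 0.1966, 0.1017]
orientation: [2.085, 1.549, 0.55]
ft_force: [-0.9, 3.1, 0.6]
gripper_width: 0.542
```

```bash
python3 -c "
from st import *
from m import measure
st(.549,-.01,.1)
measure()
"
```

```text
4.8 [0.5431 0.1966 0.1017] yt ang 2.04 xt [ 0.019  0.012 -1.   ] F [-0.9  3.1  0.6] w 0.5423302229089068 j [0.13 0.29 1.73 0.01 1.11 0.09]
tool shift [-0.0006 -0.0015  0.2067]
empty (array([ 552.9, -113.7]), array([200.6, 228.9]), 1.7)
loaded (array([460.7,  80.4]), array([ 28.6, 108.5]), 1.7)
tray (array([564.5, 106.9]), array([179.7, 215.2]), 0.2)
weight (array([543.9,  88.8]), array([61.4, 61.7]), 4.8)
```

apply_moves(
  motion=[116,0,0,0.01,0,116,0,0,0.01,0,116,0,0,0.01,0,116,0,0,0.01,0,116,0,0,0.01,0,116,0,0,0.01,0],
)

```text
time: 5.45
position: [0.5457, 0.1308, 0.1015]
orientation: [2.057, 1.548, 0.522]
ft_force: [-0.0, 2.7, 1.0]
gripper_width: 0.546
```

```bash
python3 -c "
from st import *
from m import measure
st(.549,-.01,.1)
measure()
c=bot.camera('scene');cv2.imwrite('pics/s3.png',cv2.resize(c['color'][60:300,150:470,::-1],None,fx=2,fy=2))
"
```

```text
5.45 [0.5457 0.1308 0.1015] yt ang 2.01 xt [ 0.02   0.011 -1.   ] F [-0.   2.7  1. ] w 0.54575384962838 j [ 0.01  0.25  1.77  0.01  1.1  -0.03]
tool shift [-1.000e-04 -1.700e-03  1.408e-01]
empty (array([ 552.9, -113.7]), array([200.6, 228.8]), 1.7)
loaded (array([485.5, 223.8]), array([88.9, 61.2]), 0.2)
tray (array([552.1,  17.7]), array([153.4, 168.7]), 0.8)
weight (array([546.2,  25.1]), array([61.6, 59.9]), 4.5)
```

View pics/s3.png

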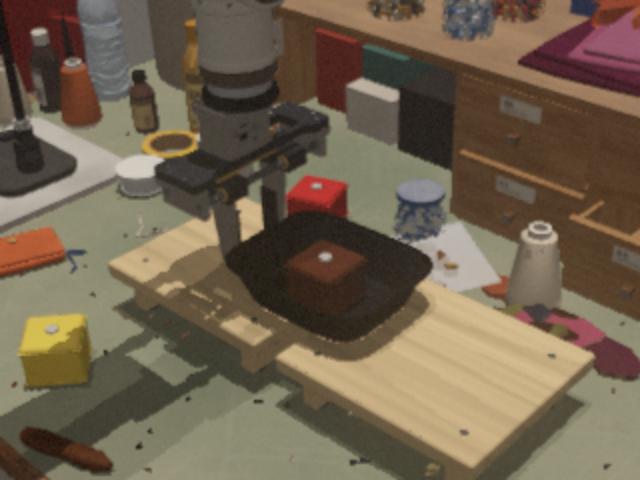

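The tray at about (325,270) bridges the gap level, and the weight is still in its middle. I'll keep pushing.

apply_moves(
  motion=[116,0,0,0.01,0,116,0,0,0.01,0,116,0,0,0.01,0,116,0,0,0.01,0,116,0,0,0.01,0,116,0,0,0.01,0,116,0,0,0.01,0,116,0,0,0.01,0,116,0,0,0.01,0],
)

```text
time: 6.45
position: [0.5492, 0.034, 0.101]
orientation: [2.072, 1.548, 0.537]
ft_force: [-0.7, 2.6, 2.8]
gripper_width: 0.546
```

```bash
python3 -c "
from st import *
from m import measure
st(.549,-.008,.1)
measure()
"
```

```text
6.45 [0.5492 0.034  0.101 ] yt ang 2.01 xt [ 0.02   0.012 -1.   ] F [-0.7  2.6  2.8] w 0.5457799644123386 j [-0.17  0.23  1.8   0.02  1.09 -0.21]
tool shift [ 0.0005 -0.0017  0.042 ]
empty (array([ 553.5, -133.1]), array([200.6, 189.9]), 1.6)
loaded (array([542.7, 202.4]), array([200.9, 109.4]), 1.7)
tray (array([ 555.6, -103.4]), array([122.7, 151.5]), 88.6)
weight (array([550. , -72.1]), array([61.4, 54.6]), 4.4)
```

apply_moves(
  motion=[116,0,0,0.01,0,116,0,0,0.01,0,116,0,0,0.008,0,116,0,0,0.006,0,116,0,0,0.004,0,116,0,0,0,0],
)

```text
time: 7.1
position: [0.5505, -0.0093, 0.1004]
orientation: [2.042, 1.549, 0.505]
ft_force: [1.6, 2.7, 2.1]
gripper_width: 0.543
```

```bash
python3 -c "
from st import *
st(.549,-.008,.1)
"
```

```text
7.1 [ 0.5505 -0.0093  0.1004] yt ang 1.93 xt [ 0.019  0.011 -1.   ] F [1.6 2.7 2.1] w 0.5429254035933442 j [-0.24  0.23  1.8   0.02  1.09 -0.29]
tool shift [ 0.0004 -0.0015 -0.0013]
```

Now back straight off, then up.

apply_moves(
  motion=[116,0,0,-0.006,0,116,0,0,-0.015,0,116,0,0,-0.03,0,116,0,0,-0.04,0,116,-0.02,0,-0.04,0,116,-0.05,0,-0.02,0,116,-0.05,0,0,0,116,-0.03,0,0,0,116,0,0,0,0],
)

```text
time: 8.0
position: [0.5371, 0.1519, 0.25]
orientation: [2.025, 1.56, 0.493]
ft_force: [1.4, -0.0, -0.2]
gripper_width: 0.541
```

```bash
python3 -c "
from st import *
from m import measure
st(.549,-.008,.1)
measure()
for n in ('top','scene'):
    c=bot.camera(n);cv2.imwrite(f'pics/{n}4.png',c['color'][:,:,::-1])
a=cv2.imread('pics/top4.png')[120:250,190:470];b=cv2.imread('pics/scene4.png')[100:320,180:460]
cv2.imwrite('pics/f.png',np.vstack([cv2.resize(a,(560,260)),cv2.resize(b,(560,330))]))
"
```

```text
8.0 [0.5371 0.1519 0.25  ] yt ang 2.23 xt [ 0.01   0.005 -1.   ] F [ 1.4 -0.  -0.2] w 0.5409534466489025 j [0.06 0.1  1.64 0.   1.4  0.02]
tool shift [0.1493 0.0042 0.161 ]
empty (array([ 552.9, -113.6]), array([200.6, 229. ]), 1.7)
loaded (array([551.4,  90.5]), array([147.9, 209.7]), 89.7)
tray (array([ 557.8, -112.8]), array([148.2, 187. ]), 3.1)
weight (array([ 550.9, -112. ]), array([61.5, 60.6]), 5.1)
```

View pics/f.png

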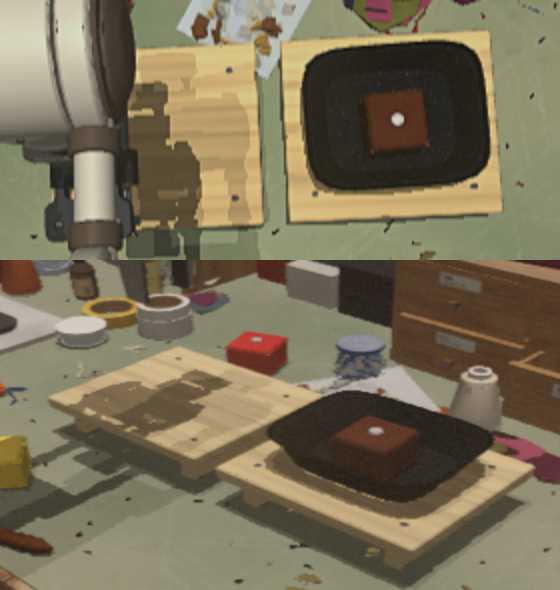

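The tray at about (397,117) in the upper panel sits flat on the empty stand. It is about 5 mm off the middle in x and 1 mm in y, and 1.4° off square. The weight is upright in it, about 7 mm from the tray's centre, and the arm is clear.

```bash
python3 -c "
from rig import bot
print(bot.close_job())"
```

```text
the job is handed in; nothing more can be done
None
```

The tray is on the empty stand with the brown weight still in it, and I handed the job in at about 8 s of the 42 s allowed. I slid it straight across the gap by pushing its rear (+y) rim with two half-open fingers, never gripping or lifting it, then backed off and raised the arm clear.

**Final position:** The last camera check put the tray about 5 mm off the stand's middle in x and 1 mm in y. It was about 1.4° off square, against limits of 30 mm and 11°.

**Weight:** It stands upright about 7 mm from the tray's centre.

**The crossing:** The picture taken mid-gap showed the tray level and resting over both stands. The finger force, read between moves, never passed about 4 N.

**Readings that disagreed:**
- While the fingers or arm covered part of the view, the tray and loaded-stand outlines came out wrong. For those steps I relied on the weight's position and the tool position instead.
- The tool picked up a tilt of about 0.02 rad during the approach, which had no visible effect on the tray.

No verdict is reported at hand-in, so I can't confirm the judged result.

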